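Snap an egg holder into the banding wheel and tug-test its catch

ROBOT

A 7-joint arm with a two-finger parallel gripper is mounted at the origin on the work surface. World frame = base frame: x ahead of the robot, y to its left, z up, the work surface at z = 0. Lengths are in m, angles in rad, forces in N, time in s.
With the tool pointing down it reaches from about 0.4 to 0.875 m from the base axis. Payload 19.3 kg.
Tool frame: the origin (TCP) lies between the finger pads; the fingertips stand manip.tcp_to_tips ahead of it and the grasp point (between the pads) is the TCP (manip.tcp_to_tips is the distance from the TCP to the fingertips, in m); z points along the fingers, y is the line along which they close (so a half turn about z gives the same grasp; the last joint's range is limited). The gripper opens to 85 mm and grips with 20 to 120 N. Pads are 22 mm wide; open, the fingers measure 114 mm over their backs; the gripper's body (76 mm by 85 mm) begins 54 mm behind the grasp point. The pads swing forward as they close: fully open they stand 13 mm farther back than shut.
Start: joints at [1.05, 0.521, -0.036, 1.599, 0.021, 1.021, -0.113], TCP at [0.272, -0.563, 0.25] pointing down, gripper open.
Joint ranges: [-2.91, 2.91], [-0.3, 2.13], [-1.5, 1.42], [0.17, 2.43], [-1.26, 4.41], [0.16, 1.93], [-2.52, 2.52]. Speed limits (rad/s): [1.89, 1.89, 2.39, 2.39, 3.01, 3.01, 3.01].

INTERFACE

Orientations are given as a rotation vector (axis times angle).
In Python, from plant import manip, eyes gives the robot as it stands. The module is installed in compiled form; this text tells all that it offers.
- The arm moves only by the tool step_arm, never from a script. Its argument "commands" is a list of rows, each a list of 3 entries, a list of its own where there are three numbers: the opening, from -1 (shut) to 1 (fully open), then the shift along the tool's x, y, z in cm, then the turn about the tool's z in rad. A call has 1 to 8 rows; each row shifts and turns the commanded pose from where the row before left it, along the tool's axes as they then stand; what a row does not reach is not made up. A row lasts 1/10 s, in which the tool goes at most 50 mm and 8.59 degrees, less where a joint would pass 70% of its speed; a pose out of reach is approached as far as the arm can. A call is refused whole if a number of a shift passes 5 or a number of a turn 0.15, either way. A call with a gripper value outside its range is refused whole. The fingers move at their own pace and stop on an object; "newtons" is the grip in N (left out, the last holds). Time passes only in rows, so rows that do not move let the fingers close. It gives the time, the measured TCP pose, the force, the opening and the grip force at its end, in the units of the state.
- manip.read_state(): the state, without advancing time (a new reading comes with each control period).
- eyes.read_camera(name): name is "scene" or "top" or "wrist"; returns the picture (420x560x3 uint8, blue, green, red); there is no depth.
- eyes.camera_params(name): a dict with "vertical_fov" (degrees; the focal length in pixels is half the picture's height over the tangent of half this angle, whatever the lens; pixels are square), "cx", "cy" (the principal point, pixels), "T" (4x4, takes a point from camera to world coordinates); the wrist camera has in their place "mount" (4x4, takes a point from camera to tool coordinates, whose origin is the TCP and whose axes are the flange's). Camera axes: x right, y down, z forward; pixel columns grow to the right and rows downward; lengths in m; the calibration is good to about 2 mm. A picture is of the moment at which its call begins: read the wrist's pose just before it. camera_params takes no time and is no camera call.
- manip.sign_off(): hands the job in; it is judged then, once.
The state is a dict: "time_s": time; "joint_pos": joint angles; "dq": joint speeds; "joint_efforts": joint torques, N m; "eef_pos": TCP position; "tool_rot": TCP orientation; "contact_force": force on the tool from outside, world axes, zero at the start; "wrist_torque": the same for the moment, N m; "gripper_width": opening from 0.0 (shut) to 1.0 (fully open); "gripper_force": force on a finger pad.
Only numpy, scipy, OpenCV 4.12 (cv2) and the standard library are available. Lean on these libraries where they do the work, as an engineer would, in place of code of your own. Each camera call takes 0.05 s, during which the arm holds its last target. There are 200 camera calls.

TASK

Take the blue-banded egg holder out of the wooden rack and press its spigot straight down into the hub of the banding wheel until the ball catch snaps and the flange sits flush, pressing no harder than 40 N. Then prove that the catch holds: pull straight up on the holder with slowly rising force into the range 11 to 18 N, never more, keep it there for about half a second, ease off and let go, leaving the holder seated and upright. Do not lift or shift the wheel, leave the red-banded holder in its rack, and do not disturb the egg, the bottle or the cup.

Things in the scene. Friction and masses are not known exactly. Their poses are not given: they have to be found in the camera images.
- blue_holder: egg holder to be fitted: stiff black cup with a bright blue band, 46 mm across, on a 6 mm aluminium flange (40 mm across) and a brass spigot pointing down; 72 mm tall in all, about 0.16 kg (1.6 N). Round: any yaw fits. Origin at the spigot's lower tip, z up along the spigot. At the start it stands in one hole of the rack, flange on the rack's top.
- blue_holder_grip (a point): on the blue holder's axis, 60 mm above the spigot's tip: a good height to grip the cup, whose upright wall, 46 mm across, runs from 40 to 72 mm above the tip. Grip with 60 N or more so that it does not slip under the pull.
- blue_holder_flange (a point): centre of the underside of the blue holder's flange, 34 mm above the tip; meets the hub's top when home. The spigot below it is 34 mm long, 16 mm in diameter, its lowest 8 mm tapered down to 9 mm, with a groove for the catch just above the taper.
- red_holder: the other egg holder, left alone: like the blue one but with a red band and a narrower cup, 36 mm across; same spigot. Stands in the other hole of the rack. Origin at the tip of its spigot.
- rack: fixed pale wooden block, 70 mm (its x) by 200 mm (its y) by 45 mm tall, with two upright holes, 18 mm wide, at 50 mm either side of its middle along y; which holder is in which hole varies. Origin at the centre of its underside. The spigots lift straight up out of the holes.
- wheel: banding wheel (painter's turntable): green iron foot 140 mm across on rubber feet, aluminium disc 150 mm across, its face 72 mm above the bench, and in its middle a steel hub 56 mm across that rises 20 mm above the disc. Loose on the bench; weighs 2.2 kg (21.6 N) in all and lifts off if pulled up harder. The disc turns freely. Origin at the centre of its underside.
- hub_mouth (a point): centre of the hub's flat top, at the mouth of its upright bore (16.8 mm wide, 40 mm deep), 92 mm above the bench. With the spigot dropped in but not yet caught, the flange stands about 18 mm above this point.
- catch (a point): middle of the ball catch, on the bore's axis 17 mm below the hub's top: three sprung balls. A push of about 12 to 20 N carries the spigot past them; it snaps and draws the flange hard down on the hub. Caught, it takes about 30 N to come out; not caught, none. Very stiff: force rises steeply within 1 or 2 mm of motion. Pull means the hand's whole upward force, weight included.
- table: the grey bench top that bears the wheel, 1.2 by 1.5 m; its origin is just a point on the top, at height 0.
- painted_egg: bystander: painted white porcelain egg on a dark wooden foot, 76 mm across, 103 mm tall; origin at the centre of its underside.
- medium_bottle: bystander: clear bottle with a red cap and a paper label, 48 mm across, 105 mm tall; origin at the centre of its underside.
- water_cup: bystander: blue ceramic cup, 66 mm across, 70 mm tall; origin at the centre of its underside.

How it is judged:
By the outcome, as a careful person would: the job done as asked, in the order asked, and still so for the second after the job is handed in, with the robot touching nothing.
It also fails if it takes over 58 s, if anything falls off the work surface, if the arm or the gripper's body presses on something with over 40 N, if the wrist force passes 120 N, or if a joint passes its speed limit or range.

## Working session

There is one attempt and no reset: what is moved stays moved. The work goes in short steps, Python scripts to look and compute and a tool call to move; the robot and the scene stay as the last step left them, time stands still between calls to the robot, and variables do not carry over. Pictures are saved under pics/ and viewed, at most 10 in all, crops included, and the job is handed in when it is done.

Besides the shell and the picture viewer there is one more tool, called in YAML: its name, and indented under it one key for each argument. step_arm: Moves the arm, as the interface text tells. Its arguments: {"type":"object","properties":{"commands":{"type":"array","items":{"type":"array"}},"newtons":{"type":"number"}},"required":["commands"]}

```bash
mkdir -p pics
python3 - <<'E'
from plant import manip, eyes
import cv2,numpy as np
s=manip.read_state();print(s['time_s'],s['eef_pos'],s['tool_rot'],s['contact_force'],manip.tcp_to_tips)
a=eyes.read_camera('scene');b=eyes.read_camera('top')
cv2.imwrite('pics/scene.png',a);cv2.imwrite('pics/top.png',b)
for n in('scene','top','wrist'):print(n,eyes.camera_params(n))
E
```

```text
0.0 [ 0.27215647 -0.56229642  0.24974366] [-3.06108255e+00 -7.01982295e-01  5.14396482e-04] [ 0.61057924 -0.57539313  0.25773437] 0.019
scene {'vertical_fov': 52.112083999100975, 'cx': 284.67592463254823, 'cy': 211.4123688107947, 'T': array([[ 0.83422662,  0.40619196, -0.37292632,  0.90974935],
       [ 0.55140565, -0.61966384,  0.55854144, -0.40570408],
       [-0.00421391, -0.67158381, -0.74091661,  0.67065687],
       [ 0.        ,  0.        ,  0.        ,  1.        ]])}
top {'vertical_fov': 45.301857863075995, 'cx': 285.3307350228005, 'cy': 217.57015536849588, 'T': array([[ 0.0270515 , -0.98777466,  0.15352342,  0.45315646],
       [-0.99911633, -0.03165888, -0.02764556,  0.03311402],
       [ 0.03216797, -0.1526399 , -0.98775821,  1.21712463],
       [ 0.        ,  0.        ,  0.        ,  1.        ]])}
wrist {'vertical_fov': 67.3309888602092, 'cx': 274.9395943979348, 'cy': 209.08639996088675, 'mount': array([[-4.38174675e-04, -9.58395854e-01, -2.85442105e-01,
         7.25545478e-02],
       [ 9.99999435e-01, -1.43445272e-04, -1.05344330e-03,
         2.68465327e-04],
       [ 9.68670371e-04, -2.85442405e-01,  9.58395375e-01,
        -1.22993515e-01],
       [ 0.00000000e+00,  0.00000000e+00,  0.00000000e+00,
         1.00000000e+00]])}
```

View pics/scene.png

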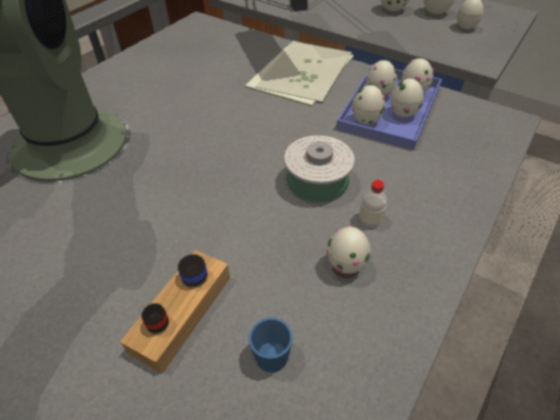

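View pics/top.png

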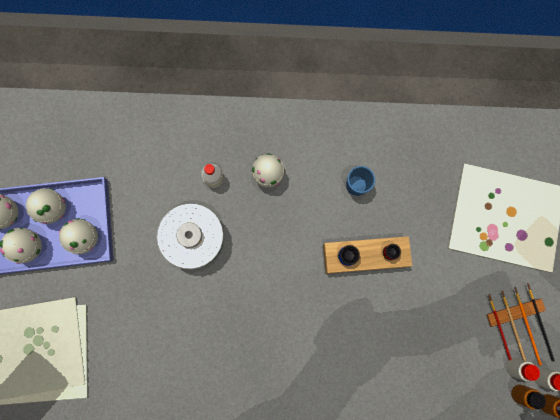

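The top view shows the wheel hub at about (189,235), the blue holder at (348,255), the red holder at (392,252), the bottle at (211,175), the egg at (268,170) and the cup at (360,181). The scene view agrees.

```bash
cat > h.py <<'E'
from plant import manip, eyes
import cv2,numpy as np
from scipy.spatial.transform import Rotation as R
def camT(n,s=None):
    p=eyes.camera_params(n)
    if n!='wrist': return p,p['T']
    T=np.eye(4);T[:3,:3]=R.from_rotvec(s['tool_rot']).as_matrix();T[:3,3]=s['eef_pos']
    return p,T@p['mount']
def ray(n,u,v,z,s=None):
    p,T=camT(n,s);f=210/np.tan(np.radians(p['vertical_fov']/2))
    d=T[:3,:3]@np.array([(u-p['cx'])/f,(v-p['cy'])/f,1]);o=T[:3,3]
    return o+d*(z-o[2])/d[2]
def proj(n,P,s=None):
    p,T=camT(n,s);f=210/np.tan(np.radians(p['vertical_fov']/2))
    c=np.linalg.inv(T)@np.append(P,1);return np.array([p['cx']+f*c[0]/c[2],p['cy']+f*c[1]/c[2]])
def blobs(m,lo=30):
    cs,_=cv2.findContours(m.astype(np.uint8)*255,cv2.RETR_EXTERNAL,cv2.CHAIN_APPROX_NONE)
    return [(cv2.contourArea(c),cv2.fitEllipse(c)) for c in cs if cv2.contourArea(c)>lo and len(c)>5]
def totool(s,d):
    "world shift to tool axes, cm"
    return 100*R.from_rotvec(s['tool_rot']).as_matrix().T@np.array(d)
E
python3 - <<'E'
from h import *
b=cv2.imread('pics/top.png');g=b.max(2)
s=manip.read_state()
print(R.from_rotvec(s['tool_rot']).as_matrix().round(3))
for n,(x,y),z in (('blue',(348,255),.083),('red',(392,252),.083)):
    sub=np.zeros(g.shape,bool);sub[y-17:y+17,x-17:x+17]=1
    for a,e in blobs(sub&(g<75)): print(n,a,np.round(e[0],1),np.round(e[1],1),ray('top',*e[0],z).round(4))
hs=cv2.cvtColor(b,cv2.COLOR_BGR2HSV)
sub=np.zeros(g.shape,bool);sub[195:275,150:230]=1
for a,e in blobs(sub&(g>165),500): print('disc',a,e,ray('top',*e[0],.072).round(4))
print('hub',ray('top',188.5,235,.092).round(4))
m=(hs[...,0]>8)&(hs[...,0]<25)&(hs[...,1]>110)
m[:,:300]=0;m[:,430:]=0
cs,_=cv2.findContours(m.astype(np.uint8),0,2);c=max(cs,key=cv2.contourArea);q=cv2.boxPoints(cv2.minAreaRect(c))
for p in q: print('rack',ray('top',*p,.045).round(3))
for n,u,v,z in(('bottle',209,170,.105),('egg',268,170,.06),('cup',360,181,.07)):print(n,ray('top',u,v,z).round(3))
E
```

```text
[[ 0.9    0.436 -0.001]
 [ 0.436 -0.9    0.001]
 [-0.    -0.001 -1.   ]]
blue 290.5 [348.6 255.3] [18.8 20. ] [ 0.5476 -0.1441  0.083 ]
red 185.5 [391.2 251.9] [14.4 16.9] [ 0.5582 -0.2415  0.083 ]
disc 3253.5 ((189.41188049316406, 235.59523010253906), (63.40841293334961, 65.3447036743164), 65.2032699584961) [0.5826 0.2184 0.072 ]
hub [0.5816 0.2172 0.092 ]
rack [ 0.578 -0.089  0.045]
rack [ 0.601 -0.293  0.045]
rack [ 0.53  -0.298  0.045]
rack [ 0.508 -0.096  0.045]
bottle [0.729 0.177 0.105]
egg [0.745 0.045 0.06 ]
cup [ 0.724 -0.172  0.07 ]
```

step_arm:
  commands:
    - [1,[2,-1.2,0],0]
    - [1,[3.6,-2.1,0],0]
    - [1,[3.6,-2.1,0],0]
    - [1,[3.6,-2.1,0],0]
    - [1,[3.6,-2.1,0],0]
    - [1,[3.6,-2.1,0],0]
    - [1,[3.6,-2.1,0],0]
    - [1,[3.6,-2.1,0],0]
  newtons: 80

```text
time_s: 0.9
eef_pos: [0.4484, -0.2994, 0.2502]
tool_rot: [-3.062, -0.702, 0.0]
contact_force: [0.4, -0.3, 0.3]
gripper_width: 1.001
gripper_force: 0.0
```

step_arm:
  commands:
    - [1,[3.6,-2.1,0],0]
    - [1,[3.6,-2.1,0.5],0]
    - [1,[3.6,-2.1,1],0]
    - [1,[3.6,-2.1,1],0]
    - [1,[1.5,-0.9,1],0]
    - [1,[0,0,1],0]
    - [1,[0,0,0],0]
    - [1,[0,0,0],0]

```text
time_s: 1.7
eef_pos: [0.5499, -0.149, 0.2053]
tool_rot: [3.062, 0.7, -0.001]
contact_force: [0.7, -0.6, -0.1]
gripper_width: 1.0
gripper_force: 0.0
```

Run:
```python
from h import *
s=manip.read_state();a=eyes.read_camera('wrist')
np.save('s1.npy',s,allow_pickle=True);cv2.imwrite('pics/w1.png',a)
print(s['time_s'],s['eef_pos'],s['tool_rot'],s['contact_force'])
print(proj('wrist',[.5476,-.1441,.083],s),proj('wrist',[.5582,-.2415,.083],s))
```

```text
1.7 [ 0.54986124 -0.14902527  0.20529905] [ 3.06246097e+00  7.00060565e-01 -1.23827240e-03] [ 0.70836333 -0.62810066 -0.10039883]
[268.26772944 208.25684272] [378.36313164 245.6280324 ]
```

View pics/w1.png

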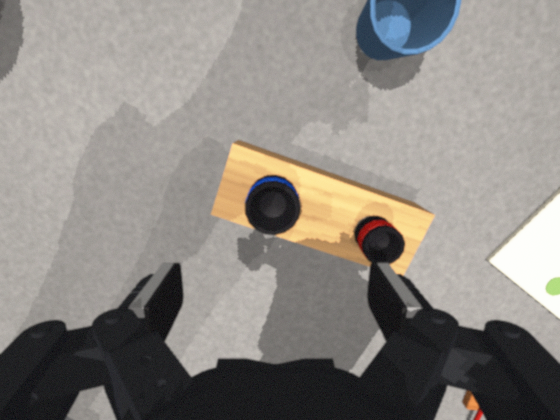

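The wrist view shows the blue cup's rim at about (273,206) and the red one at about (381,240), both between the open fingers and clear of them.

Run:
```python
from h import *
s=np.load('s1.npy',allow_pickle=True).item();a=cv2.imread('pics/w1.png')
g=cv2.GaussianBlur(a,(3,3),0).max(2)
sub=np.zeros(g.shape,bool);sub[165:245,235:310]=1
for t in(60,75,90):
  for ar,e in blobs(sub&(g<t),800):
    P=ray('wrist',*e[0],.083,s);print(t,ar,e,P.round(4),totool(s,P-s['eef_pos']).round(2))
```

```text
60 2028.5 ((272.2371520996094, 207.20126342773438), (50.148590087890625, 51.58127975463867), 70.76567077636719) [ 0.5498 -0.1466  0.083 ] [ 0.11 -0.22 12.23]
75 2120.0 ((272.18829345703125, 207.33473205566406), (51.1014518737793, 52.90057373046875), 74.92073059082031) [ 0.5497 -0.1466  0.083 ] [ 0.1  -0.22 12.23]
90 2175.0 ((272.26153564453125, 207.33522033691406), (51.861812591552734, 53.51460647583008), 68.15544128417969) [ 0.5497 -0.1467  0.083 ] [ 0.1  -0.22 12.23]
```

step_arm:
  commands:
    - [1,[0.15,-0.2,1],0]
    - [1,[0,0,3],0]
    - [1,[0,0,3],0]
    - [1,[0,0,3],0]
    - [1,[0,0,2],0]
    - [1,[0,0,1],0]
    - [1,[0,0,0.3],0]
    - [1,[0,0,0],0]

```text
time_s: 2.55
eef_pos: [0.5511, -0.1457, 0.0726]
tool_rot: [3.062, 0.702, 0.001]
contact_force: [-0.8, 1.2, 0.7]
gripper_width: 1.001
gripper_force: 0.0
```

step_arm:
  commands:
    - [0.2,[0,0,0],0]
    - [0,[0,0,0],0]
    - [-0.5,[0,0,0],0]
    - [-1,[0,0,0],0]
    - [-1,[0,0,0],0]
    - [-1,[0,0,0],0]
  newtons: 80

```text
time_s: 3.15
eef_pos: [0.5513, -0.1456, 0.0734]
tool_rot: [3.062, 0.702, 0.002]
contact_force: [-3.3, 0.4, 15.1]
gripper_width: 0.515
gripper_force: 79.6
```

step_arm:
  commands:
    - [-1,[0,0,-0.2],0]
    - [-1,[0,0,-0.5],0]
    - [-1,[0,0,-1.5],0]
    - [-1,[0,0,-2],0]
    - [-1,[0,0,-2.5],0]
    - [-1,[0,0,-2.5],0]
    - [-1,[0,0,-2.5],0]
    - [-1,[0,0,-1],0]

```text
time_s: 3.95
eef_pos: [0.5517, -0.1457, 0.2025]
tool_rot: [3.061, 0.702, 0.005]
contact_force: [0.2, 0.5, -1.4]
gripper_width: 0.512
gripper_force: 81.8
```

Run:
```python
from h import *
s=manip.read_state();print(s['time_s'],s['eef_pos'],s['contact_force'],s['gripper_width'])
a=eyes.read_camera('wrist');b=eyes.read_camera('scene')
cv2.imwrite('pics/v2.png',np.hstack([cv2.resize(a,(400,300)),cv2.resize(b,(400,300))]))
print(totool(s,np.array([.5816,.2172,s['eef_pos'][2]])-s['eef_pos']))
```

```text
3.95 [ 0.55166526 -0.14567274  0.20251891] [ 0.17160209  0.47547643 -1.39246379] 0.5118604952622281
[ 1.84995064e+01 -3.13607278e+01 -1.29270650e-02]
```

View pics/v2.png

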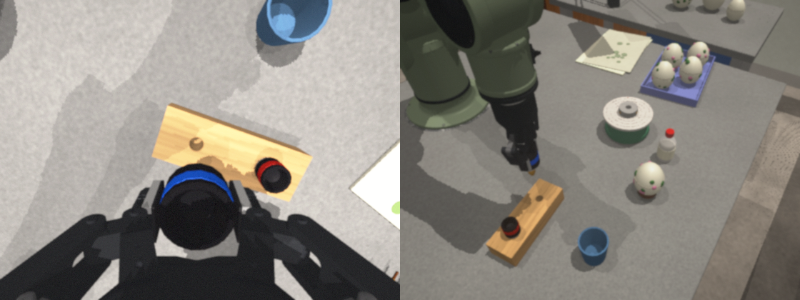

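The holder is lifted cleanly: the rack hole is empty at about (196,143) of the left half, and the red holder is still in place. Next I move next to the hub, staying short of it along tool x so that the wrist camera can see it.

step_arm:
  commands:
    - [-1,[0.8,-2,0],0]
    - [-1,[1.6,-3.9,0],0]
    - [-1,[1.6,-3.9,0],0]
    - [-1,[1.6,-3.9,0],0]
    - [-1,[1.6,-3.9,0],0]
    - [-1,[1.6,-3.9,0],0]
    - [-1,[1.6,-3.9,0],0]
    - [-1,[1.6,-3.9,0],0]

```text
time_s: 4.85
eef_pos: [0.5304, 0.172, 0.1982]
tool_rot: [3.062, 0.702, -0.002]
contact_force: [0.7, 0.2, -1.6]
gripper_width: 0.517
gripper_force: 81.8
```

step_arm:
  commands:
    - [-1,[0.8,-2,0],0]
    - [-1,[0,0,0],0]
    - [-1,[0,0,0],0]
    - [-1,[0,0,0],0]

```text
time_s: 5.25
eef_pos: [0.5298, 0.1907, 0.1987]
tool_rot: [3.062, 0.7, -0.002]
contact_force: [-0.5, -0.2, -1.2]
gripper_width: 0.519
gripper_force: 81.9
```

Run:
```python
from h import *
s=manip.read_state();print(s['time_s'],s['eef_pos'],s['tool_rot'],s['contact_force'])
a=eyes.read_camera('wrist');b=eyes.read_camera('scene');t=eyes.read_camera('top')
np.save('s3.npy',s,allow_pickle=True)
for n,i in(('w',a),('s',b),('t',t)):cv2.imwrite(f'pics/{n}3.png',i)
print(totool(s,np.array([.5816,.2172,s['eef_pos'][2]])-s['eef_pos']),proj('wrist',[.5816,.2172,.092],s))
print(proj('scene',s['eef_pos']),proj('scene',s['eef_pos']-np.array([0,0,.06])))
u,v=np.int32(proj('scene',s['eef_pos']))
c=cv2.resize(b[v-45:v+60,u-70:u+70],(400,300),interpolation=2);print(u,v)
cv2.imwrite('pics/v3.png',np.hstack([cv2.resize(a,(400,300)),c]))
```

```text
5.25 [0.52975223 0.19066036 0.19871377] [ 3.06195192e+00  6.99898953e-01 -1.61866549e-03] [-0.46483076 -0.22127242 -1.20771008]
[ 5.82291998 -0.13782925 -0.00677491] [272.88210632 136.02784437]
[291.87716971 103.60625334] [291.63372159 129.03879727]
291 103
```

View pics/v3.png

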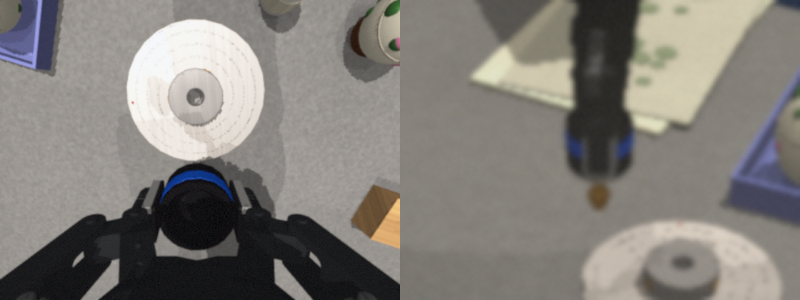

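The wrist view shows the hub bore at about (273,136) full-scale, which is where I predicted it. The scene crop shows the holder hanging upright with its spigot down.

Run:
```python
from h import *
s=np.load('s3.npy',allow_pickle=True).item();a=cv2.imread('pics/w3.png');g=cv2.GaussianBlur(a,(3,3),0).max(2)
cut=lambda x0,x1,y0,y1:(lambda m:(m.__setitem__((slice(y0,y1),slice(x0,x1)),True),m)[1])(np.zeros(g.shape,bool))
for t in(90,110,130):
  for ar,e in blobs(cut(255,292,120,155)&(g<t),60):
    P=ray('wrist',*e[0],.092,s);print('bore',t,ar,np.round(e[0],1),np.round(e[1],1),P.round(4),totool(s,P-s['eef_pos']).round(2))
for t in(150,175,195,):
  for ar,e in blobs(cut(170,375,20,222)&(g>t),8000):
    P=ray('wrist',*e[0],.072,s);print('disc',t,ar,np.round(e[0],1),np.round(e[1],1),P.round(4),totool(s,P-s['eef_pos']).round(2))
for t in(140,160,175):
  m=cut(230,318,90,182)&(g<t)
  for ar,e in blobs(m,2000):
    P=ray('wrist',*e[0],.092,s);print('hub',t,ar,np.round(e[0],1),np.round(e[1],1),P.round(4),totool(s,P-s['eef_pos']).round(2))
# cup: blue band extents left/right -> axis in tool y
hs=cv2.cvtColor(a,cv2.COLOR_BGR2HSV);m=(abs(hs[...,0].astype(int)-115)<12)&(hs[...,1]>150)&cut(200,350,220,320)
ys,xs=np.nonzero(m);print('band x',xs.min(),xs.max(),'y',ys.min(),ys.max())
# predicted cup-rim circle in tool frame, centred on the TCP axis
t=np.linspace(0,2*np.pi,73);Rm=R.from_rotvec(s['tool_rot']).as_matrix()
q=np.array([proj('wrist',s['eef_pos']+Rm@[.023*np.cos(k),.023*np.sin(k),-.012],s) for k in t])
print('pred rim x',q[:,0].min(),q[:,0].max(),'y',q[:,1].min(),q[:,1].max())
print('pred band top edge z+2', proj('wrist',s['eef_pos']+Rm@[.023,0,-.005],s))
r=a[:,274].max(1);print(r[215:262])
# dark cup row 290 extents
print('row 280', a[280,210:345].max(1))
```

```text
bore 110 65.0 [277.9 129.5] [ 6.3 16.1] [0.5872 0.216  0.092 ] [ 6.28  0.21 10.66]
bore 130 312.0 [272.9 134.9] [21.7 22.9] [0.5823 0.2175 0.092 ] [ 5.91 -0.14 10.66]
disc 150 33623.5 [264.4 118. ] [191.  229.9] [0.5896 0.2284 0.072 ] [ 7.05 -0.8  12.66]
disc 175 29799.0 [273.  124.9] [193.3 196.3] [0.5879 0.2203 0.072 ] [ 6.54 -0.15 12.66]
disc 195 29424.0 [273.  124.9] [191.8 195.3] [0.5879 0.2203 0.072 ] [ 6.54 -0.15 12.66]
band x 216 327 y 237 319
pred rim x 217.52571216995548 331.7287040576741 y 250.44918851956103 350.38801546925663
pred band top edge z+2 [274.61214051 243.31654738]
[238 240 240 241 240 240 241 239 234 209 159 114  91  64  41  18  15  18
  13  23  18  18  43  79 114 133 138 137 137 138 137 137 133 148 151 118
  63  19  12  21  20  29  23  24  32  30  30]
row 280 [108 105 105  97  85  58  35  24  20  24  19  17  19  27  61  83  79  49
  31  28  21  21  32  26  20  25  28  31  24  22  22  11  18  22  27  18
  21  21  18  13  22  26  21  26  31  37  33  37  33  31  29  32  27  24
  22  27  27  28  28  30  23  26  29  28  28  25  20  19  20  15  19  16
  23  22  16  14  11  16  16  16  21  21  24  23  22  20  15  18  19  14
  16  21  17  17  15  18  18  18  20  18  21  17  26  24  27  35  27  27
  29  24  31  24  22  39  61  78  71  45  31  24  19  19  20  27  25  58
  87 101 102 105 105 103 104 104 102]
```

step_arm:
  commands:
    - [-1,[1,0,0],0]
    - [-1,[2,-0.1,0],0]
    - [-1,[2,-0.05,0],0]
    - [-1,[0.9,0,0],0]
    - [-1,[0,0,1],0]
    - [-1,[0,0,1.5],0]
    - [-1,[0,0,0.8],0]
    - [-1,[0,0,0],0]

```text
time_s: 6.2
eef_pos: [0.5811, 0.2184, 0.1645]
tool_rot: [3.062, 0.702, -0.004]
contact_force: [0.6, 0.4, -1.1]
gripper_width: 0.521
gripper_force: 81.9
```

Run:
```python
from h import *
s=manip.read_state();print(s['time_s'],s['eef_pos'],s['contact_force'],totool(s,np.array([.582,.2174,.1384])-s['eef_pos']))
b=eyes.read_camera('scene');a=eyes.read_camera('top')
u,v=np.int32(proj('scene',[.582,.2174,.11]));print(u,v,proj('top',[.582,.2174,.092]))
cv2.imwrite('pics/v4.png',np.hstack([cv2.resize(b[v-35:v+35,u-45:u+45],(400,311),interpolation=2),cv2.resize(a[190:274,135:243],(400,311),interpolation=2)]))
```

```text
6.2 [0.58108862 0.21841152 0.16454264] [ 0.59952712  0.40561784 -1.11123924] [0.04543396 0.13085355 2.6141402 ]
319 142 [188.42804845 234.83687741]
```

View pics/v4.png

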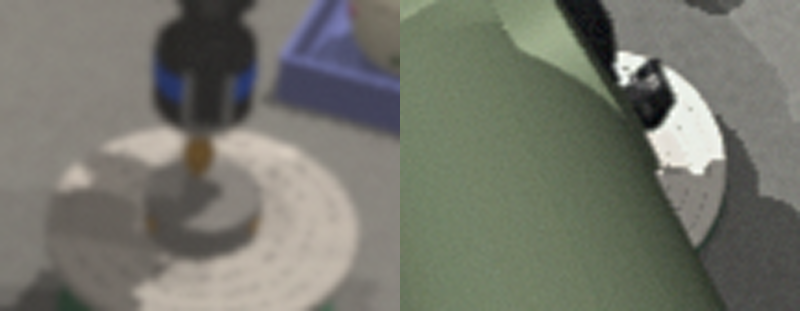

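The scene crop shows the spigot tip hanging just above the centre of the hub. The arm hides the hub in the top view. I correct by about 1 mm and descend.

step_arm:
  commands:
    - [-1,[0.05,0.13,0],0]
    - [-1,[0,0,0.5],0]
    - [-1,[0,0,0.4],0]
    - [-1,[0,0,0.2],0]
    - [-1,[0,0,0.2],0]
    - [-1,[0,0,0],0]

```text
time_s: 6.9
eef_pos: [0.5831, 0.2181, 0.153]
tool_rot: [3.062, 0.702, -0.001]
contact_force: [1.2, -1.3, -1.3]
gripper_width: 0.519
gripper_force: 81.9
```

step_arm:
  commands:
    - [-1,[-0.05,0,0.2],0]
    - [-1,[0,0,0.2],0]
    - [-1,[0,0,0.2],0]
    - [-1,[0,0,0],0]

```text
time_s: 7.3
eef_pos: [0.5831, 0.218, 0.1473]
tool_rot: [-3.062, -0.702, -0.001]
contact_force: [2.9, 0.9, -0.9]
gripper_width: 0.517
gripper_force: 81.9
```

step_arm:
  commands:
    - [-1,[0,0,0.2],0]
    - [-1,[0,0,0.2],0]
    - [-1,[0,0,0.1],0]
    - [-1,[0,0,0],0]

```text
time_s: 7.7
eef_pos: [0.5835, 0.218, 0.1424]
tool_rot: [-3.062, -0.702, -0.002]
contact_force: [6.6, 1.8, -0.4]
gripper_width: 0.515
gripper_force: 81.9
```

step_arm:
  commands:
    - [-1,[0.05,0.01,0],0]
    - [-1,[0,0,0.1],0]
    - [-1,[0,0,0],0]

```text
time_s: 8.0
eef_pos: [0.5836, 0.2181, 0.1413]
tool_rot: [-3.062, -0.702, -0.001]
contact_force: [4.5, 1.1, 0.4]
gripper_width: 0.51
gripper_force: 81.9
```

step_arm:
  commands:
    - [-1,[0.1,0.02,0],0]
    - [-1,[0,0,0.15],0]
    - [-1,[0,0,0.1],0]
    - [-1,[0,0,0],0]

```text
time_s: 8.4
eef_pos: [0.5841, 0.2182, 0.1385]
tool_rot: [3.062, 0.702, -0.001]
contact_force: [2.6, 0.6, -2.3]
gripper_width: 0.513
gripper_force: 81.9
```

step_arm:
  commands:
    - [-1,[0.05,0.01,0.1],0]
    - [-1,[0,0,0.1],0]
    - [-1,[0,0,0],0]

```text
time_s: 8.7
eef_pos: [0.5846, 0.2183, 0.1366]
tool_rot: [3.062, 0.702, -0.001]
contact_force: [0.4, 0.4, -1.0]
gripper_width: 0.511
gripper_force: 81.9
```

step_arm:
  commands:
    - [-1,[0,0,0.1],0]
    - [-1,[0,0,0.1],0]
    - [-1,[0,0,0],0]

```text
time_s: 9.0
eef_pos: [0.5848, 0.2184, 0.1349]
tool_rot: [3.062, 0.702, 0.0]
contact_force: [1.1, -0.8, 2.6]
gripper_width: 0.518
gripper_force: 82.1
```

step_arm:
  commands:
    - [-1,[0,0,0.1],0]
    - [-1,[0,0,0.1],0]
    - [-1,[0,0,0],0]

```text
time_s: 9.3
eef_pos: [0.585, 0.2185, 0.133]
tool_rot: [-3.062, -0.702, -0.001]
contact_force: [0.1, 0.4, 3.8]
gripper_width: 0.518
gripper_force: 82.7
```

step_arm:
  commands:
    - [-1,[0,0,0.1],0]
    - [-1,[0,0,0.05],0]
    - [-1,[0,0,0],0]

```text
time_s: 9.6
eef_pos: [0.5847, 0.2184, 0.1312]
tool_rot: [-3.062, -0.702, 0.0]
contact_force: [0.5, 0.7, -0.7]
gripper_width: 0.517
gripper_force: 82.5
```

step_arm:
  commands:
    - [-1,[0,0,0.1],0]
    - [-1,[0,0,0.1],0]
    - [-1,[0,0,0],0]

```text
time_s: 9.9
eef_pos: [0.5846, 0.2182, 0.1292]
tool_rot: [3.062, 0.702, -0.001]
contact_force: [-0.2, -0.2, 4.0]
gripper_width: 0.511
gripper_force: 82.6
```

step_arm:
  commands:
    - [-1,[0,0,0.1],0]
    - [-1,[0,0,0.05],0]
    - [-1,[0,0,0],0]

```text
time_s: 10.2
eef_pos: [0.5845, 0.2182, 0.1274]
tool_rot: [3.062, 0.702, -0.001]
contact_force: [0.2, -1.2, -0.3]
gripper_width: 0.517
gripper_force: 82.2
```

step_arm:
  commands:
    - [-1,[0,0,0.1],0]
    - [-1,[0,0,0.1],0]
    - [-1,[0,0,0],0]

```text
time_s: 10.5
eef_pos: [0.5846, 0.2186, 0.1252]
tool_rot: [-3.062, -0.702, 0.001]
contact_force: [2.5, 4.2, -10.5]
gripper_width: 0.516
gripper_force: 83.6
```

step_arm:
  commands:
    - [-1,[0,0,0.1],0]
    - [-1,[0,0,0.05],0]
    - [-1,[0,0,0],0]

```text
time_s: 10.8
eef_pos: [0.5844, 0.2182, 0.1238]
tool_rot: [3.062, 0.702, -0.002]
contact_force: [1.3, 1.1, -13.1]
gripper_width: 0.519
gripper_force: 83.4
```

step_arm:
  commands:
    - [-1,[0,0,0.05],0]
    - [-1,[0,0,0.05],0]
    - [-1,[0,0,0],0]

```text
time_s: 11.1
eef_pos: [0.5845, 0.2182, 0.123]
tool_rot: [3.062, 0.702, -0.001]
contact_force: [-0.2, 1.6, -14.0]
gripper_width: 0.516
gripper_force: 83.4
```

step_arm:
  commands:
    - [-1,[0,0,0.1],0]
    - [-1,[0,0,0.05],0]
    - [-1,[0,0,0],0]

```text
time_s: 11.4
eef_pos: [0.5847, 0.2182, 0.1215]
tool_rot: [3.062, 0.702, -0.001]
contact_force: [0.7, -0.4, -16.1]
gripper_width: 0.517
gripper_force: 83.4
```

step_arm:
  commands:
    - [-1,[0,0,0.05],0]
    - [-1,[0,0,0.05],0]
    - [-1,[0,0,0],0]

```text
time_s: 11.7
eef_pos: [0.5849, 0.2183, 0.1209]
tool_rot: [3.062, 0.702, 0.0]
contact_force: [-0.1, -0.2, -9.1]
gripper_width: 0.519
gripper_force: 83.5
```

step_arm:
  commands:
    - [-1,[0,0,0.05],0]
    - [-1,[0,0,0.05],0]
    - [-1,[0,0,0],0]

```text
time_s: 12.0
eef_pos: [0.585, 0.2184, 0.1205]
tool_rot: [-3.062, -0.702, -0.001]
contact_force: [-3.7, -1.8, 3.5]
gripper_width: 0.511
gripper_force: 85.0
```

step_arm:
  commands:
    - [-1,[0,0,0.05],0]
    - [-1,[0,0,0],0]

```text
time_s: 12.2
eef_pos: [0.585, 0.2184, 0.1204]
tool_rot: [-3.062, -0.702, -0.001]
contact_force: [-6.6, -4.0, 12.6]
gripper_width: 0.516
gripper_force: 86.0
```

step_arm:
  commands:
    - [-1,[0,0,0.05],0]
    - [-1,[0,0,0],0]
    - [-1,[0,0,0],0]

```text
time_s: 12.5
eef_pos: [0.5851, 0.2185, 0.1204]
tool_rot: [3.062, 0.702, 0.002]
contact_force: [-9.6, -5.0, 20.0]
gripper_width: 0.51
gripper_force: 86.8
```

Run:
```python
from h import *
s=manip.read_state();print(s['time_s'],s['eef_pos'],s['contact_force'],s['wrist_torque'])
b=eyes.read_camera('scene')
u,v=np.int32(proj('scene',[.583,.218,.11]))
cv2.imwrite('pics/v5.png',cv2.resize(b[v-40:v+50,u-60:u+60],(480,360),interpolation=2))
```

```text
12.5 [0.58506887 0.21847255 0.12036464] [-9.61048248 -4.97828981 20.01003389] [-0.98633125  2.0655231  -0.04624446]
```

View pics/v5.png

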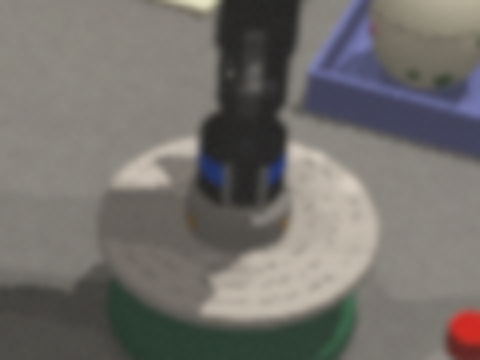

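It sits flush and snapped: no gap shows between flange and hub, and the press is 20 N with no further motion. Now the pull test.

step_arm:
  commands:
    - [-1,[0,0,-0.05],0]
    - [-1,[0,0,-0.05],0]
    - [-1,[0,0,0],0]

```text
time_s: 12.85
eef_pos: [0.585, 0.2184, 0.1204]
tool_rot: [-3.062, -0.702, -0.001]
contact_force: [-5.2, -2.5, 8.3]
gripper_width: 0.516
gripper_force: 85.3
```

step_arm:
  commands:
    - [-1,[0,0,-0.03],0]
    - [-1,[0,0,-0.02],0]
    - [-1,[0,0,0],0]

```text
time_s: 13.15
eef_pos: [0.585, 0.2184, 0.1205]
tool_rot: [-3.062, -0.702, -0.001]
contact_force: [-2.5, -1.7, 3.9]
gripper_width: 0.515
gripper_force: 85.3
```

step_arm:
  commands:
    - [-1,[0,0,-0.03],0]
    - [-1,[0,0,-0.02],0]
    - [-1,[0,0,0],0]

```text
time_s: 13.45
eef_pos: [0.5848, 0.2184, 0.1205]
tool_rot: [-3.062, -0.702, 0.0]
contact_force: [0.1, -0.8, -4.8]
gripper_width: 0.513
gripper_force: 84.8
```

step_arm:
  commands:
    - [-1,[0,0,-0.02],0]
    - [-1,[0,0,-0.02],0]
    - [-1,[0,0,0],0]

```text
time_s: 13.75
eef_pos: [0.5846, 0.2183, 0.1209]
tool_rot: [3.062, 0.702, -0.001]
contact_force: [-0.1, -0.8, -8.5]
gripper_width: 0.518
gripper_force: 84.3
```

step_arm:
  commands:
    - [-1,[0,0,-0.02],0]
    - [-1,[0,0,-0.02],0]
    - [-1,[0,0,0],0]

```text
time_s: 14.05
eef_pos: [0.5845, 0.2183, 0.1213]
tool_rot: [3.062, 0.702, -0.001]
contact_force: [-0.1, -1.0, -13.3]
gripper_width: 0.515
gripper_force: 83.9
```

step_arm:
  commands:
    - [-1,[0,0,-0.01],0]
    - [-1,[0,0,0],0]
    - [-1,[0,0,0],0]

```text
time_s: 14.35
eef_pos: [0.5846, 0.2182, 0.1215]
tool_rot: [3.062, 0.702, -0.001]
contact_force: [-0.6, -0.3, -14.6]
gripper_width: 0.51
gripper_force: 83.7
```

step_arm:
  commands:
    - [-1,[0,0,0],0]
    - [-1,[0,0,0],0]
    - [-1,[0,0,0],0]

```text
time_s: 14.65
eef_pos: [0.5846, 0.2183, 0.1216]
tool_rot: [3.062, 0.702, -0.001]
contact_force: [-1.0, -1.8, -15.6]
gripper_width: 0.516
gripper_force: 83.6
```

step_arm:
  commands:
    - [-1,[0,0,0.02],0]
    - [-1,[0,0,0.03],0]
    - [-1,[0,0,0.04],0]
    - [-1,[0,0,0.04],0]
    - [-1,[0,0,0],0]

```text
time_s: 15.15
eef_pos: [0.5851, 0.2185, 0.1207]
tool_rot: [-3.062, -0.702, -0.001]
contact_force: [-0.1, -1.2, -7.4]
gripper_width: 0.515
gripper_force: 83.6
```

step_arm:
  commands:
    - [-1,[0,0,0.04],0]
    - [-1,[0,0,0.04],0]
    - [-1,[0,0,0],0]

```text
time_s: 15.45
eef_pos: [0.5851, 0.2186, 0.1204]
tool_rot: [-3.062, -0.702, -0.002]
contact_force: [-4.6, -3.0, 5.3]
gripper_width: 0.516
gripper_force: 85.2
```

step_arm:
  commands:
    - [0.2,[0,0,0],0]
    - [0.4,[0,0,0],0]
    - [0.7,[0,0,0],0]
    - [1,[0,0,0],0]
    - [1,[0,0,0],0]
    - [1,[0,0,0],0]

```text
time_s: 16.05
eef_pos: [0.5848, 0.2184, 0.1196]
tool_rot: [-3.062, -0.702, -0.0]
contact_force: [-0.2, 0.2, 0.4]
gripper_width: 0.999
gripper_force: 0.0
```

step_arm:
  commands:
    - [1,[0,0,-0.5],0]
    - [1,[0,0,-1.5],0]
    - [1,[0,0,-2.5],0]
    - [1,[0,0,-3],0]
    - [1,[0,0,-3],0]
    - [1,[0,0,-1.5],0]
    - [1,[-2,0,0],0]
    - [1,[0,0,0],0]

```text
time_s: 16.85
eef_pos: [0.5658, 0.209, 0.2415]
tool_rot: [3.062, 0.702, 0.002]
contact_force: [0.5, 0.6, -0.8]
gripper_width: 1.001
gripper_force: 0.0
```

Run:
```python
from h import *
s=manip.read_state();print(s['time_s'],s['eef_pos'],s['contact_force'],s['gripper_width'])
a=eyes.read_camera('wrist');b=eyes.read_camera('scene')
cv2.imwrite('pics/v6.png',np.hstack([cv2.resize(a,(400,300)),cv2.resize(b[80:395,90:510],(400,300))]))
b0=cv2.imread('pics/scene.png')
for n,(x0,x1,y0,y1) in dict(egg=(320,380,220,280),bottle=(355,395,175,230),cup=(240,300,310,375),red=(125,175,295,340),wheelfoot=(280,360,165,205)).items():
  print(n,np.abs(b[y0:y1,x0:x1].astype(int)-b0[y0:y1,x0:x1]).mean().round(2))
```

```text
16.85 [0.5658143  0.2089619  0.24148444] [ 0.49195104  0.62263517 -0.780955  ] 1.0006402777159042
egg 5.55
bottle 5.21
cup 4.55
red 5.31
wheelfoot 7.47
```

View pics/v6.png

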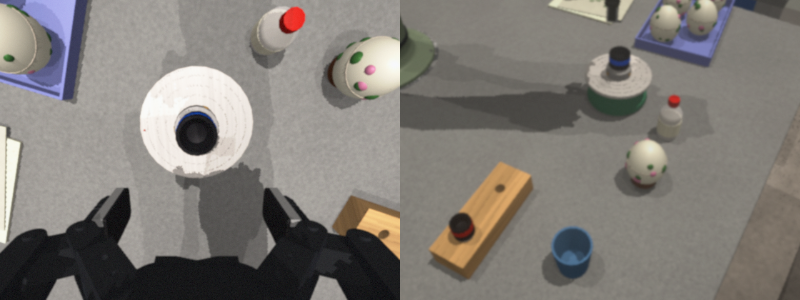

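The last picture shows the blue holder standing upright and seated on the hub, at about (620,60) in the right half. The red holder is still in the rack, the egg, bottle and cup have not moved, and the gripper is clear.

```bash
python3 -c "
from plant import manip
print(manip.sign_off())"
```

```text
the job is handed in; nothing more can be done
None
```

The blue holder is snapped into the hub and sits flush (highest press reading 20 N); the catch held a pull of about 13–16 N for over half a second, then I let go and handed the job in at about 17 s.

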